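# Set the recipe laptop's screen for reading at the tasting table

### The job

The screen of the larger of the two small computers on the tasting table is folded too far over its keyboard to read the recipe. Open it further, to about 110 degrees between screen and keyboard (leaning back a little past upright), let go, and make sure it stays there. Leave the smaller computer as it is.

Things in the scene. Friction and masses are not known exactly. Their poses are not given: they have to be found in the camera images.
- laptop_screen (a joint): Opening angle of the larger computer's screen, rad: 0 shut on the keyboard, 1.571 upright, 1.92 = 110 degrees, stop at 2.5; starts between 1.05 and 1.3. Stiff friction hinge (0.45 N m, no spring): it stays where left; a level push near the top edge takes 3 to 6 N. Aluminium-backed panel 270 mm wide, 155 mm from hinge line to top edge, 7 mm thick.
- laptop_hinge (a point): Middle of the larger computer's hinge line, 18 mm above the table. Its x axis points level from the keyboard to the back, y along the hinge, z up. The aluminium base (170 by 270 mm, 18 mm high, black keys, fixed to the table) reaches from 8 mm behind this line to 162 mm in front (-x); the glass side of the screen faces the keys.
- laptop_edge (a point): Middle of the top (free) edge of the larger computer's screen, mid-thickness, 155 mm from the hinge line; moves with the screen. The edge may be pushed or pinched anywhere along its 270 mm; the space above it and in front of it is free.
- mini_edge (a point): Middle of the top edge of the smaller computer's screen (same look; base 105 by 165 mm, screen 165 mm wide, 100 mm from hinge to top edge). It stands about 0.4 m to the left or right of the larger, part open; not to be moved. Spice jars 78 mm high stand at its sides, a low dish in front of it.

How it is judged:
By the outcome, as a careful person would: the job done as asked, in the order asked, and still so for the second after the job is handed in, with the robot touching nothing.
It also fails if it takes over 35 s, if anything falls off the work surface, if the arm or the gripper's body presses on something with over 40 N, if the wrist force passes 120 N, or if a joint passes its speed limit or range.

### The arm

A 7-joint arm with a two-finger parallel gripper is mounted at the origin on the work surface. World frame = base frame: x ahead of the robot, y to its left, z up, the work surface at z = 0. Lengths are in mm, angles in rad, forces in N, time in s.
With the tool pointing down it reaches from about 400 to 875 mm from the base axis. Payload 6.5 kg.
Tool frame: the origin (TCP) lies at the very end of the fingers, on their centre line; the grasp point (between the pads) lies 19 mm behind it; z points along the fingers, y is the line along which they close (so a half turn about z gives the same grasp; the last joint's range is limited). The gripper opens to 85 mm and grips with 20 to 120 N. Pads are 22 mm wide; open, the fingers measure 114 mm over their backs; the gripper's body (76 mm by 85 mm) begins 54 mm behind the grasp point. The pads swing forward as they close: fully open they stand 13 mm farther back than shut.
Start: joints at [-1.183, 0.536, -0.004, 1.538, 0.003, 1.067, -0.071], TCP at [284.944, 584.206, 231.29] pointing down, gripper open.
Joint ranges: [-2.7, 2.7], [-0.37, 2.16], [-1.27, 1.26], [0.24, 2.4], [-1.31, 4.45], [0.19, 1.91], [-2.76, 2.76]. Speed limits (rad/s): [2.39, 2.39, 3.14, 3.14, 3.14, 3.14, 3.14].

### API

Orientations are given as a rotation vector (axis times angle).
In Python, from station import arm gives the robot as it stands.
- The arm moves only by the tool drive_tool, never from a script. Its argument "rows" is text: rows parted by semicolons, each of 7 numbers parted by spaces: the shift along the tool's x, y, z in cm, then the turn, a rotation vector about the tool's x, y, z in rad, then the finger opening in cm, from 0 to 8.54. In form: tx ty tz ax ay az grip; .... A call has 1 to 20 rows; each row is the pose to reach, as a shift and turn from the pose commanded when the call began, along the tool's axes at that moment; what a row does not reach only later rows make up. A row lasts 1/12 s, in which the tool goes at most 41.7 mm and 7.16 degrees, less where a joint would pass 70% of its speed; a pose out of reach is approached as far as the arm can. A call with a gripper value outside its range is refused whole. The fingers move at their own pace and stop on an object; "force" is the grip in N (left out, the last holds). Time passes only in rows, so rows that repeat a pose let the fingers close. It gives the time, the measured TCP pose, the force, the opening and the grip force at its end, in the units of the state.
- arm.read_state(): the state, without advancing time (a new reading comes with each control period).
- arm.get_image(name): name is "side" or "top"; returns (picture, depth): 420x560x3 uint8, red, green, blue; 420x560 float32, mm along the optical axis (not along the pixel's ray), 0 where there is no reading.
- arm.camera_info(name): a dict with "vertical_fov" (degrees; the focal length in pixels is half the picture's height over the tangent of half this angle, whatever the lens; pixels are square), "cx", "cy" (the principal point, pixels), "extrinsics" (4x4, takes a point from camera to world coordinates). Camera axes: x right, y down, z forward; pixel columns grow to the right and rows downward; lengths in mm; the calibration is good to about 2 mm. A picture is of the moment at which its call begins. camera_info takes no time and is no camera call.
- arm.hand_in(): hands the job in; it is judged then, once.
The state is a dict: "time_s": time; "qpos": joint angles; "joint_vel": joint speeds; "joint_efforts": joint torques, N m; "eef_pos": TCP position; "eef_rot": TCP orientation; "ft_force": force on the tool from outside, world axes, zero at the start; "moment": the same for the moment, N m; "gripper_width": finger opening in mm; "gripper_force": force on a finger pad.
Only numpy, scipy, OpenCV 4.12 (cv2) and the standard library are available. Lean on these libraries where they do the work, as an engineer would, in place of code of your own. Each camera call takes 0.05 s, during which the arm holds its last target. There are 200 camera calls.

## Working session

There is one attempt and no reset: what is moved stays moved. The work goes in short steps, Python scripts to look and compute and a tool call to move; the robot and the scene stay as the last step left them, time stands still between calls to the robot, and variables do not carry over. Pictures are saved under pics/ and viewed, at most 10 in all, crops included, and the job is handed in when it is done.

Besides the shell and the picture viewer there is one more tool, called after ">>>" as name(argument=value, ...) on one line, values as JSON. drive_tool: Moves the arm, as the interface text tells. Its arguments: {"type":"object","properties":{"rows":{"type":"string"},"force":{"type":"number"}},"required":["rows"]}

```bash
mkdir -p pics
cat > h.py <<'E'
import numpy as np, cv2
from station import arm
def look(n,f=None):
    im,d=arm.get_image(n)
    if f: cv2.imwrite('pics/'+f,im[:,:,::-1])
    c=arm.camera_info(n); fl=im.shape[0]/2/np.tan(np.radians(c['vertical_fov'])/2)
    v,u=np.mgrid[:im.shape[0],:im.shape[1]]
    P=np.stack([(u-c['cx'])/fl*d,(v-c['cy'])/fl*d,d,np.ones_like(d)],-1)@np.array(c['extrinsics']).T
    P=P[...,:3]; P[d==0]=np.nan
    return im,d,P,c
E
python3 - <<'E'
from h import *
for n in('side','top'):
    im,d,P,c=look(n,n+'0.png'); print(n,c); np.save(n+'0.npy',P)
s=arm.read_state(); print(s)
E
```

```text
side {'vertical_fov': 47.21254473785774, 'cx': 278.1014268090113, 'cy': 209.98407463036125, 'extrinsics': array([[-7.59724649e-01, -3.16099900e-01,  5.68242300e-01,
         2.47551380e+01],
       [-6.49903725e-01,  3.97432887e-01, -6.47821155e-01,
         5.54863783e+02],
       [-2.10619753e-02, -8.61468487e-01, -5.07374063e-01,
         4.97306680e+02],
       [ 0.00000000e+00,  0.00000000e+00,  0.00000000e+00,
         1.00000000e+00]])}
top {'vertical_fov': 46.61759897901875, 'cx': 281.7465179993337, 'cy': 206.22490482837367, 'extrinsics': array([[ 2.15195709e-02, -9.78136569e-01,  2.06847189e-01,
         3.26727817e+02],
       [-9.99749065e-01, -2.23411660e-02, -1.63666990e-03,
        -2.48636098e+01],
       [ 6.22209406e-03, -2.06760064e-01, -9.78371893e-01,
         8.86577958e+02],
       [ 0.00000000e+00,  0.00000000e+00,  0.00000000e+00,
         1.00000000e+00]])}
{'time_s': 0.1, 'qpos': array([-1.18319672,  0.53713282, -0.00443505,  1.53872853,  0.00261825,
        1.06729876, -0.07117367]), 'joint_vel': array([ 2.62264706e-04,  7.68050735e-05,  3.94211060e-04, -2.03880822e-03,
        7.32462619e-04, -2.78939012e-03,  2.55053313e-04]), 'joint_efforts': array([ 2.00676077e-03, -5.84556842e+01,  1.05185185e+00, -2.59778917e+01,
        1.26910151e-02,  4.49187326e-03, -3.20116690e-06]), 'eef_pos': array([284.72700598, 583.7096702 , 230.49110583]), 'eef_rot': array([-7.06517554e-01, -3.06088990e+00,  2.42865467e-03]), 'ft_force': array([-0.51146395,  0.13729372,  0.84229818]), 'moment': array([0.01596552, 0.01899884, 0.01327415]), 'gripper_force': 0.0, 'gripper_width': 85.40854956856425}
```

View pics/side0.png

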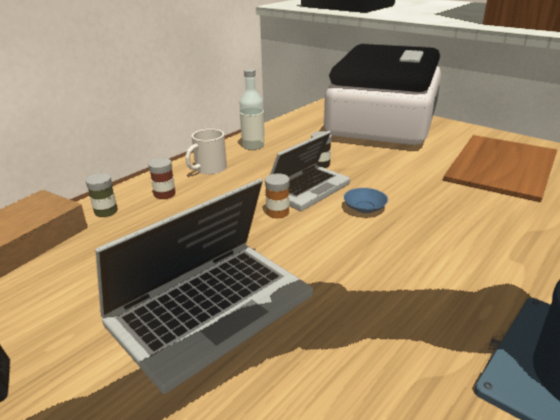

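View pics/top0.png

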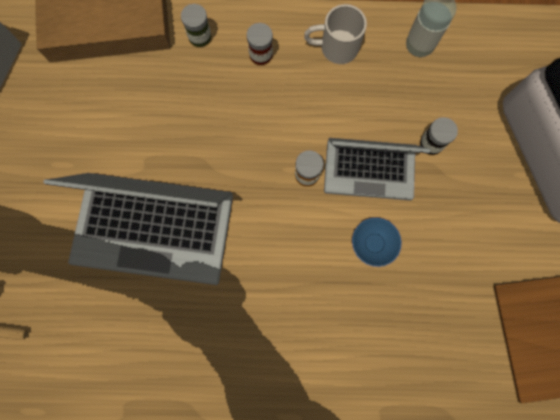

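The larger laptop is near left. In the side view its top edge runs from (103,247) to (262,187), and in the top view from (45,182) to (240,197). The mini is to the right, flanked by jars. Next I fit the planes.

```bash
cat > fit.py <<'E'
from h import *
def laptop(P,show=True):
    # points on larger laptop's screen: z 35..200 in its neighbourhood
    Q=P.reshape(-1,3); Q=Q[np.isfinite(Q).all(1)]
    return Q
E
python3 - <<'E'
from h import *
S=np.load('side0.npy');T=np.load('top0.npy')
np.set_printoptions(precision=1,suppress=True)
print('side')
for u,v in[(106,250),(108,253),(180,220),(183,223),(258,192),(256,195),(112,300),(130,290),(190,250),(250,235),(112,320),(155,370),(310,293),(290,262),(200,300),(60,300)]: print(u,v,S[v,u])
print('top')
for u,v in[(50,182),(80,183),(140,187),(140,191),(140,195),(235,197),(85,210),(72,262),(218,279),(228,205),(145,260),(30,300)]: print(u,v,T[v,u])
# plane fit on glass polygon in side
m=np.zeros(S.shape[:2],np.uint8); cv2.fillPoly(m,[np.array([(110,258),(252,200),(248,240),(120,296)])],1)
Q=S[m>0];Q=Q[np.isfinite(Q).all(1)]
c=Q.mean(0);w=np.linalg.svd(Q-c,full_matrices=False)[2][2]; w*=np.sign(w[2]) 
print('plane',c,w,np.std((Q-c)@w),'angle deg',90+0*1, np.degrees(np.arctan2(np.hypot(w[0],w[1]),w[2])), np.degrees(np.arctan2(w[1],w[0])))
E
```

```text
side
106 250 [508.  328.1 158. ]
108 253 [508.6 326.3 152.2]
180 220 [496.  221.6 154.7]
183 223 [497.4 216.4 146.8]
258 192 [484.2  77.6 141.2]
256 195 [486.9  79.7 135.8]
112 300 [544.6 319.9  51.7]
130 290 [540.9 292.4  53.8]
190 250 [521.5 193.5  77.8]
250 235 [564.2  21.9  -1.2]
112 320 [547.3 326.   16.9]
155 370 [425.1 342.4  17.1]
310 293 [367.7  94.1  10.4]
290 262 [451.1  41.   -0.2]
200 300 [478.4 219.4  20.2]
60 300 [668.  345.1   0.7]
top
50 182 [508.4 326.9 167.2]
80 183 [510.1 285.  158.5]
140 187 [516.9 205.8 113.5]
140 191 [500.8 193.4 153.3]
140 195 [491.6 189.1 165.8]
235 197 [529.6  61.2   0.5]
85 210 [495.  329.9  19. ]
72 262 [400.9 343.9  16.8]
218 279 [376.8  83.7  15.2]
228 205 [510.7  71.7  16.8]
145 260 [407.1 214.2  19. ]
30 300 [333.3 416.9   2.7]
plane [517.3 207.   90.8] [ 0.9 -0.1  0.3] 1.1167155687749204 angle deg 90 69.5880468137241 -6.494024138031138
```

>>> drive_tool(rows="-0.9 -0.8 0 0 0 -0.01 0;-2.4 -2.2 0 0 0 -0.03 0;-4.6 -4.0 0 0 0 -0.05 0;-6.7 -5.9 0 0 0 -0.07 0;-9.2 -8.1 0 0 0 -0.10 0;-11.6 -10.3 0 0 0 -0.13 0;-14.0 -12.4 0 0 0 -0.16 0;-16.5 -14.6 0 0 0 -0.18 0;-18.9 -16.7 0 0 0 -0.21 0;-21.4 -18.9 0 0 0 -0.24 0;-23.8 -21.1 0 0 0 -0.27 0;-25.9 -23.0 0 0 0 -0.29 0;-28.1 -24.8 0 0 0 -0.31 0;-29.6 -26.2 0 0 0 -0.33 0;-30.5 -27.0 0 0 0 -0.34 0;-30.5 -27.0 0 0 0 -0.34 0;-30.5 -27.0 0 0 0 -0.34 0", force=30)

```text
time_s: 1.52
eef_pos: [440.5, 207.1, 231.2]
eef_rot: [-0.182, -3.136, 0.0]
ft_force: [0.5, 0.9, 0.2]
gripper_width: -0.2
gripper_force: 0.0
```

>>> drive_tool(rows="0 0 0.8 0 0 0 0;0 0 2 0 0 0 0;0 0 3.5 0 0 0 0;0 0 5 0 0 0 0;0 0 6.5 0 0 0 0;0 0 8 0 0 0 0;0 0 9 0 0 0 0;0 0 9.6 0 0 0 0;0 0 9.6 0 0 0 0;0 0 9.6 0 0 0 0")

```text
time_s: 2.35
eef_pos: [440.6, 208.3, 135.3]
eef_rot: [-0.178, -3.136, -0.0]
ft_force: [0.1, -0.2, -0.2]
gripper_width: 0.1
gripper_force: 0.0
```

Run:
```python
from h import *
look('side','side1.png')
```

```text
(no output)
```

View pics/side1.png

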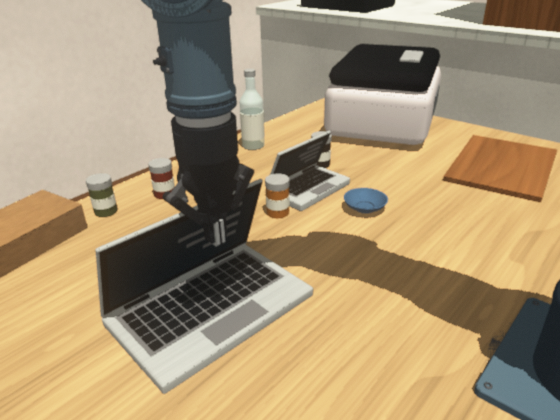

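The closed fingertips are at about (220,235), in front of the glass and clear of it. Now I push.

>>> drive_tool(rows="-0.5 0 0 0 0 0 0;-1 0 0 0 0 0 0;-1.5 0 0 0 0 0 0;-2 0 0 0 0 0 0;-2.5 0 0 0 0 0 0;-3 0 0 0 0 0 0;-3.5 0 0 0 0 0 0;-4 0 0 0 0 0 0;-4.5 0 0 0 0 0 0;-5 0 0 0 0 0 0;-5.5 0 0 0 0 0 0;-6 0 0 0 0 0 0;-6.5 0 0 0 0 0 0;-7 0 0 0 0 0 0;-7.5 0 0 0 0 0 0;-8 0 0 0 0 0 0;-8.5 0 0 0 0 0 0;-9 0 0 0 0 0 0;-9.5 0 0 0 0 0 0;-10 0 0 0 0 0 0")

```text
time_s: 4.07
eef_pos: [540.2, 196.4, 135.1]
eef_rot: [-0.179, -3.136, 0.0]
ft_force: [-3.6, 0.7, -0.2]
gripper_width: 0.1
gripper_force: 1.8
```

>>> drive_tool(rows="-0.4 0 0 0 0 0 0;-0.8 0 0 0 0 0 0;-1.2 0 0 0 0 0 0;-1.6 0 0 0 0 0 0;-1.9 0 0 0 0 0 0;-2.1 0 0 0 0 0 0;-2.2 0 0 0 0 0 0;-2.2 0 0 0 0 0 0;-2.2 0 0 0 0 0 0")

```text
time_s: 4.82
eef_pos: [562.4, 193.8, 135.5]
eef_rot: [0.179, 3.135, 0.0]
ft_force: [-1.2, 0.8, 0.1]
gripper_width: 0.0
gripper_force: 0.9
```

```bash
cat > m.py <<'E'
from h import *
import sys
im,d,P,c=look('side',sys.argv[1]); im2,d2,T,_=look('top')
n0=np.array([.9936,-.1132]);y0=np.array([.1132,.9936])
for nm,A in(('side',P),('top',T)):
    Q=A.reshape(-1,3);Q=Q[np.isfinite(Q).all(1)]
    X=Q[:,:2]@n0;Y=Q[:,:2]@y0
    k=(Q[:,2]>35)&(Q[:,2]<190)&(X>455)&(X<630)&(Y>135)&(Y<380)&(abs(Y-256)>65)
    X,Z,Yk=X[k],Q[k,2],Y[k]
    if len(X)<50: print(nm,len(X));continue
    best=None
    rng=np.random.default_rng(0)
    for _ in range(500):
        i,j=rng.integers(len(X),size=2)
        if abs(Z[i]-Z[j])<40: continue
        s=(X[j]-X[i])/(Z[j]-Z[i]); r=abs(X-X[i]-s*(Z-Z[i]))<3
        if best is None or r.sum()>best.sum(): best=r
    s,b=np.polyfit(Z[best],X[best],1)
    print(nm,best.sum(),len(X),'angle',np.degrees(np.arctan2(1,s)),'x at hinge z',s*18+b,'zmax',np.percentile(Z[best],99),'x top',np.percentile(X[best],99),
      'y',Yk[best].min(),Yk[best].max())
s=arm.read_state();print(s['time_s'],s['eef_pos'],s['ft_force'])
E
python3 m.py side2.png
```

```text
side 6047 6163 angle 76.12523345389366 x at hinge z 516.7793302978143 zmax 167.5521158589133 x top 555.4352421623486 y 135.04868441042981 379.992323859973
top 2332 2371 angle 75.96954130135515 x at hinge z 515.9060344283861 zmax 169.40223717044245 x top 556.6915467468486 y 135.09635189333204 379.96053245311475
4.9167 [562.43749047 193.83651431 135.60008767] [-2.27102565 -1.26231246  0.11566913]
```

Both views put the opening at about 104°. Reaching 110° takes another 13.5 mm or so.

>>> drive_tool(rows="-0.3 0 0 0 0 0 0;-0.6 0 0 0 0 0 0;-0.9 0 0 0 0 0 0;-1.1 0 0 0 0 0 0;-1.3 0 0 0 0 0 0;-1.35 0 0 0 0 0 0;-1.35 0 0 0 0 0 0;-1.35 0 0 0 0 0 0")

```text
time_s: 5.58
eef_pos: [575.9, 192.5, 135.5]
eef_rot: [0.179, 3.135, 0.0]
ft_force: [-1.8, -0.1, -0.8]
gripper_width: -0.2
gripper_force: 0.8
```

>>> drive_tool(rows="0.5 0 0 0 0 0 0;1.5 0 0 0 0 0 0;3 0 0 0 0 0 0;4.5 0 0 0 0 0 0;6 0 0 0 0 0 0;7.5 0 0 0 0 0 0;9 0 0 0 0 0 0;10 0 0 0 0 0 0;10 0 0 0 0 0 0")

```text
time_s: 6.33
eef_pos: [473.9, 204.3, 135.5]
eef_rot: [-0.176, -3.136, -0.0]
ft_force: [0.1, -0.1, 0.4]
gripper_width: -0.2
gripper_force: 0.0
```

```bash
python3 m.py side3.png
```

```text
side 4882 4975 angle 70.25046494533656 x at hinge z 516.8079790134607 zmax 162.32704621616847 x top 570.2286394754836 y 135.0189157859723 379.9783631326359
top 2019 2092 angle 69.93846925108782 x at hinge z 515.4512583245108 zmax 164.85876602659283 x top 572.0580205281738 y 135.00789106049814 347.6694354158222
6.4333 [476.51693725 203.99542679 135.75059114] [-0.31891656  0.74760021  1.49962963]
```

View pics/side3.png

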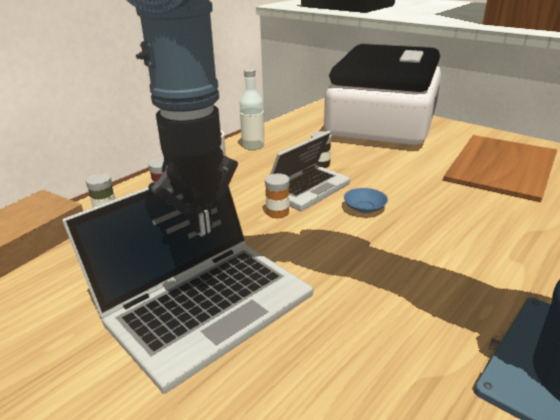

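The picture shows the screen leaning back, with its top-left corner at (75,222). The fingers at (205,222) are clear of it, and both views read 110°. I'll lift clear, check once more, then hand in.

>>> drive_tool(rows="0 0 -1 0 0 0 0;0 0 -3 0 0 0 0;0 0 -5 0 0 0 0;0 0 -7 0 0 0 0;0 0 -9 0 0 0 0;0 0 -11 0 0 0 0;0 0 -12 0 0 0 0;0 0 -12 0 0 0 0;0 0 -12 0 0 0 0")

```text
time_s: 7.18
eef_pos: [476.5, 203.8, 255.4]
eef_rot: [0.179, 3.136, 0.001]
ft_force: [-0.0, 1.0, -0.5]
gripper_width: -0.1
gripper_force: 0.0
```

```bash
python3 m.py side4.png && python3 -c "
from station import arm
print(arm.hand_in())"
```

```text
side 6062 6222 angle 70.25615789894282 x at hinge z 516.6570407781629 zmax 162.4203327145759 x top 569.956839933573 y 135.01472517969228 379.9951524271388
top 2293 2386 angle 69.97158068984626 x at hinge z 515.5242048958097 zmax 164.67845851580344 x top 571.7823343306868 y 135.02477064910687 363.14556920992914
7.2833 [475.47243407 203.40026231 254.14121457] [0.2580774  0.60765011 0.12178369]
the job is handed in; nothing more can be done
None
```

The larger computer's screen now stands at about 110° (both cameras agree), it stayed there after the arm let go and lifted clear, the smaller computer was not touched, and the job is handed in.

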